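# Index the rack feeder four clicks from its stop

### The job

Set the hand-cranked rack feeder to the fourth row of its tube rack: wind its dial counter-clockwise (seen from above) back to the end stop, let it rest there a moment, then turn it clockwise exactly four clicks from that first click position, so that it rests in the fourth click. Move it only by the crank: do not touch the rack or its carriage, and leave the loose timer, dish and bottle beside the feeder where they are.

Things in the scene. Friction and masses are not known exactly. Their poses are not given: they have to be found in the camera images.
- feeder: Fixed rack feeder on an aluminium base plate 12 mm thick, spanning -107..107 mm in its x and -207..87 mm in its y. Origin on the worktop under the dial's vertical axis. Dial: a 94 mm wheel of steel pins (30..51 mm high), a crank arm on top (up to 61 mm), an upright black handle. A plunger block (48 mm high, 67..97 mm out towards -x) clicks between the pins.
- dial (a joint): Crank angle, rad, growing clockwise seen from above; hard stops at -0.08 and 3.22. Rests in clicks every 0.5236: 0 is the first click position, just off the end stop; the fourth click from it is 2.094. The handle's direction from the axis, in the feeder's frame, is 150 degrees minus this angle (from +x towards +y). Starts in any click from 2 to 6; each click moves the rack 15.4 mm.
- dial_axis (a point): Point on the dial's axis, 92 mm above the worktop (half-way up the handle). About 4 to 12 N sideways at the handle carries the dial over a click; past the midpoint between two clicks it springs on into the next by itself and stays.
- handle (a point): Centre of the upright black crank handle, a plain post 20 mm in diameter and 60 mm tall (62 to 122 mm above the worktop), fixed to the arm 60 mm from the dial's axis. It can be pushed from either side by shut fingers.
- carriage: Aluminium carriage with the blue 25-place tube rack, 80 x 80 x 46 mm; origin in the carriage plate under the rack's centre, rack top 49 mm above it. Driven by the dial; not to be touched.
- bench_timer: Loose white timer, 58 x 66 x 18 mm, lying on the worktop on the robot's side of the feeder; origin at the centre of its underside.
- dish: Loose round metal dish, 69 mm across, 20 mm high, on the worktop to the right of the feeder; origin at the centre of its underside.
- bottle: Loose small white bottle with a screw cap, 45 mm across, 88 mm high, on the worktop behind the feeder; origin at the centre of its underside.
- nozzle (a point): Tip of the fixed nozzle, 83 mm above the worktop at x 0, y -148 mm of the feeder; its arm (97 to 109 mm high, y -206..-138 mm) stands on a 12 mm mast at y -198 mm. The rack slides along x below it.

How it is judged (in metres and radians):
On the way:
1. the dial has been wound back to its first click position at the end stop (within 0.12 rad), for 0.2 s (value of joint dial below 0.12 rad), for 0.2 s.
At the end, for the whole second after the job is handed in: The dial rests in the fourth click from its first click position: dial angle 2.094 rad, within 0.13 rad, not turning (value of joint dial between 1.96 and 2.23 rad and velocity of joint dial between -0.1 and 0.1 rad/s); the robot touches nothing.
It fails at once if the robot presses on the rack or its carriage (more than 1 N) (contact force between any of the fingers, the arm and carriage above 1 N).
It fails at once if the timer, dish or bottle is shifted by more than 20 mm (distance of any of bench_timer, dish, bottle from where it was at the start of the episode above 0.02 m).
It also fails if it takes over 72 s, if anything falls off the work surface, if the arm or the gripper's body presses on something with over 40 N, if the wrist force passes 120 N, or if a joint passes its speed limit or range.

### The arm

A 7-joint arm with a two-finger parallel gripper is mounted at the origin on the work surface; the furniture and walls round the work are solid. World frame = base frame: x ahead of the robot, y to its left, z up, the work surface at z = 0. Lengths are in mm, angles in rad, forces in N, time in s.
With the tool pointing down it reaches from about 400 to 875 mm from the base axis. Payload 4.4 kg.
Tool frame: the origin (TCP) lies midway between the tips of the shut fingers; the grasp point (between the pads) lies 19 mm behind it; y points along the fingers, x is the direction in which the jaws open and shut, and the axes are right-handed (so a half turn about y gives the same grasp; the last joint's range is limited). The gripper opens to 85 mm and grips with 20 to 120 N. Pads are 22 mm wide; open, the fingers measure 114 mm over their backs; the gripper's body (76 mm by 85 mm) begins 54 mm behind the grasp point. The pads swing forward as they close: fully open they stand 13 mm farther back than shut.
Start: joints at [1.152, 0.628, 0.038, 1.517, -0.027, 0.996, -0.02], TCP at [224.62, -609.97, 231.313] pointing down, gripper open.
Joint ranges: [-3.06, 3.06], [-0.37, 2.12], [-1.25, 1.32], [0.18, 2.47], [-1.1, 4.24], [0.23, 1.98], [-2.94, 2.94]. Speed limits (rad/s): [2.57, 2.57, 3.14, 3.14, 3.14, 3.14, 3.14].

### API

Orientations are given as a 3x3 rotation matrix whose columns are the frame's x, y, z axes.
In Python, from cell import env gives the robot as it stands.
- The arm moves only by the shell command python3 -m jog 'ROWS' [FORCE]. ROWS is JSON, a list of rows, each a list of 7 numbers: the shift along the tool's x, y, z in m, then the turn, a rotation vector about the tool's x, y, z in rad, then the finger opening in m, from 0 to 0.0854. In form: [[tx, ty, tz, wx, wy, wz, hand], ...]. A call has exactly 8 rows; each row shifts and turns the pose as measured when the row begins, along the tool's axes as they then stand; what a row does not reach is not made up. A row lasts 1/10 s, in which the tool goes at most 50 mm and 8.59 degrees, less where a joint would pass 70% of its speed; a pose out of reach is approached as far as the arm can. A call with a gripper value outside its range is refused whole. The fingers move at their own pace and stop on an object; FORCE is the grip in N (left out, the last holds). Time passes only in rows, so rows that do not move let the fingers close, or fill a call up. It gives the time, the measured TCP pose, the force and the opening at its end, in the units of the state.
- env.get_obs(): the state, without advancing time (a new reading comes with each control period).
- env.grab_frame(name): name is "scene" or "top" or "wrist"; returns the picture (400x640x3 uint8, red, green, blue); there is no depth.
- env.get_calibration(name): a dict with "fx", "fy", "cx", "cy" (pixels), "view" (4x4, takes a point from world to camera coordinates); the wrist camera has in their place "tool_from_camera" (4x4, takes a point from camera to tool coordinates, whose origin is the TCP and whose axes are the tool frame's). Camera axes: x right, y down, z forward; pixel columns grow to the right and rows downward; lengths in mm; the calibration is good to about 2 mm. A picture is of the moment at which its call begins: read the wrist's pose just before it. get_calibration takes no time and is no camera call.
- env.close_job(): hands the job in, once; it reports no verdict.
Trained networks look in the newest picture that a camera, given by its name, has taken for a name from the list of things; names that differ only in an ending like _2 or _b are one class to them, and where a whole thing is asked for, a point or a joint stands for the part that bears it (a point fixed in the world has none). Each returns a list of dicts, best first, with "p" (0 to 1); they miss things now and then, are a little off and sometimes report something else, mostly with a low value. They report only what shows in the picture. A call takes as long as a camera call.
- env.find_in(camera, thing): "point" ([column, row] in pixels, amid what is visible of it).
The state is a dict: "clock": time; "joints": joint angles; "dq": joint speeds; "tau": joint torques, N m; "eef_pos": TCP position; "eef_rot": TCP orientation; "contact_force": force on the tool from outside, world axes, zero at the start; "ft_torque": the same for the moment, N m; "grip_width": opening from 0.0 (shut) to 1.0 (fully open).
Only numpy, scipy, OpenCV 4.12 (cv2) and the standard library are available. Lean on these libraries where they do the work, as an engineer would, in place of code of your own. Each camera call takes 0.05 s, during which the arm holds its last target. There are 200 camera calls.

## Working session

There is one attempt and no reset: what is moved stays moved. The work goes in short steps, Python scripts to look and compute and a shell command to move; the robot and the scene stay as the last step left them, time stands still between calls to the robot, and variables do not carry over. Pictures are saved under pics/ and viewed, about 8 in all and at most 12, crops included, and the job is handed in when it is done.

```bash
mkdir -p pics; python3 - <<'E'
from cell import env
import cv2,numpy as np
np.set_printoptions(precision=4,suppress=True)
o=env.get_obs();print(o['clock'],o['eef_pos'],o['eef_rot'],o['grip_width'])
for c in ['top','scene']:
    f=env.grab_frame(c);cv2.imwrite(f'pics/{c}1.png',f[:,:,::-1])
    k=env.get_calibration(c);print(c,k)
    for t in ['feeder','dial','handle','carriage','bench_timer','dish','bottle','dial_axis','nozzle']:
        print(t,[(np.round(d['point']),round(d['p'],2)) for d in env.find_in(c,t)[:2]])
E
```

```text
0.0 [ 224.4325 -609.3337  230.3641] [[ 0.3456 -0.0007  0.9384]
 [-0.9384  0.0019  0.3456]
 [-0.002  -1.      0.    ]] 1.0006129764102158
top {'fx': 367.05672665649644, 'fy': 367.05672665649644, 'cx': 320.51440276009197, 'cy': 204.65921768082038, 'view': array([[  0.0246,  -0.9997,  -0.0049, -26.1941],
       [ -0.9873,  -0.0235,  -0.1574, 561.552 ],
       [  0.1573,   0.0087,  -0.9875, 859.9266],
       [  0.    ,   0.    ,   0.    ,   1.    ]])}
feeder [(array([287., 220.]), 0.63)]
dial [(array([261., 216.]), 0.8)]
handle [(array([262., 213.]), 0.64)]
carriage [(array([287., 222.]), 0.22)]
bench_timer [(array([270., 284.]), 0.58)]
dish [(array([263., 214.]), 0.71)]
bottle [(array([247., 162.]), 0.77)]
dial_axis [(array([290., 222.]), 0.94)]
nozzle [(array([289., 218.]), 0.62)]
scene {'fx': 362.8069701230681, 'fy': 362.8069701230681, 'cx': 314.25792156680683, 'cy': 204.2230376724332, 'view': array([[ -0.7102,  -0.7039,   0.0116, 357.837 ],
       [ -0.4795,   0.4716,  -0.74  , 317.2243],
       [  0.5154,  -0.5312,  -0.6725, 616.258 ],
       [  0.    ,   0.    ,   0.    ,   1.    ]])}
feeder [(array([283., 245.]), 0.87)]
dial [(array([263., 244.]), 0.96)]
handle [(array([262., 244.]), 0.79)]
carriage [(array([318., 223.]), 0.75)]
bench_timer [(array([323., 296.]), 0.66)]
dish [(array([350., 202.]), 0.67)]
bottle [(array([217., 223.]), 0.83)]
dial_axis [(array([284., 244.]), 0.64)]
nozzle [(array([284., 244.]), 0.88)]
```

View pics/top1.png

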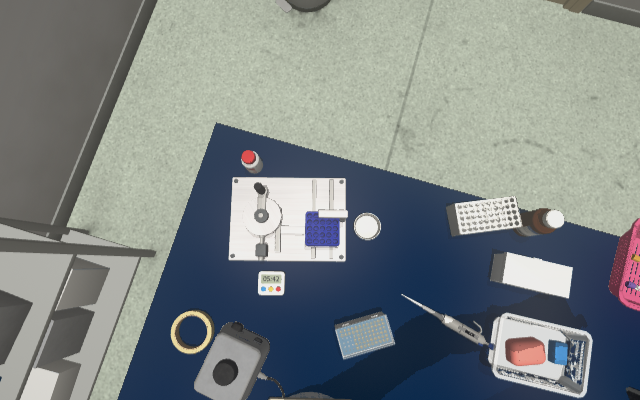

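View pics/scene1.png

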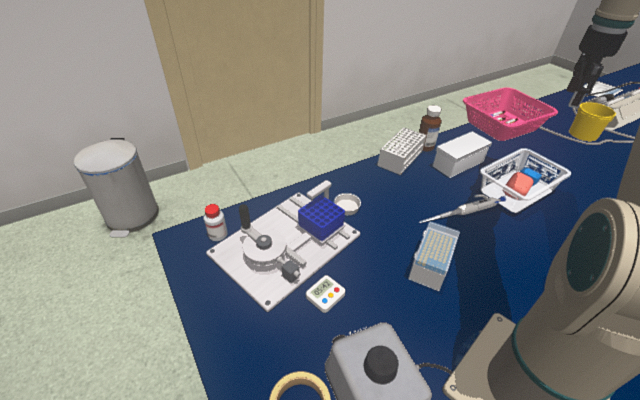

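The top view shows the plate corners at about (233,178), (346,178), (348,261) and (229,261). The hub is near (261,215), and the black handle's top is near (259,188), pointing away from the robot. The plunger block is at (262,250), on the robot side, so feeder +x is roughly world +x. In the scene view the handle stands at (245,217) and the rack at (321,217).

```bash
cat > h.py <<'E'
import numpy as np,cv2
from cell import env
np.set_printoptions(precision=3,suppress=True)
def ray(c,p):
    k=env.get_calibration(c);V=k['view'];R=V[:3,:3]
    return -R.T@V[:3,3],R.T@np.array([(p[0]-k['cx'])/k['fx'],(p[1]-k['cy'])/k['fy'],1])
def at(c,p,z):
    o,d=ray(c,p);return o+d*(z-o[2])/d[2]
def proj(c,P):
    k=env.get_calibration(c);q=k['view'][:3,:3]@P+k['view'][:3,3]
    return np.array([k['cx']+k['fx']*q[0]/q[2],k['cy']+k['fy']*q[1]/q[2]])
E
python3 - <<'E'
from h import *
from scipy.optimize import least_squares
f=cv2.imread('pics/top1.png')
g=cv2.inRange(f,(150,150,150),(255,255,255));g[:170]=0;g[270:]=0;g[:,:222]=0;g[:,352:]=0
g=cv2.morphologyEx(g,cv2.MORPH_CLOSE,np.ones((9,9)))
n,l,s,_=cv2.connectedComponentsWithStats(g);i=1+s[1:,4].argmax()
cs=cv2.findContours((l==i).astype(np.uint8),0,2)[0][0]
b=cv2.boxPoints(cv2.minAreaRect(cs));print(b)
q=cv2.approxPolyDP(cs,8,True)[:,0];print(q)
# model corners: (x,y) feeder -> order UL(+x,+y) UR(+x,-y) LR LL
M=np.array([[107,87],[107,-207],[-107,-207],[-107,87]])
def fit(px):
    W=np.array([at('top',p,12)[:2] for p in px])
    def r(v):
        c,s_=np.cos(v[2]),np.sin(v[2]);return (v[:2]+M@np.array([[c,s_],[-s_,c]])-W).ravel()
    S=least_squares(r,[W[:,0].mean(),0,0]);print(S.x,np.round(S.fun));return S.x
v=fit([(233,178),(346,178),(348,261),(229,261)])
print('handle top',at('top',(259,187),122),'hub',at('top',(261,215),61), 'hubscene',at('scene',(264,241),61),'handle scene',at('scene',(245,208),122))
big=cv2.resize(f[150:300,210:390],None,fx=4,fy=4,interpolation=cv2.INTER_CUBIC)
c,s_=np.cos(v[2]),np.sin(v[2])
for X,Y,Z in [(*m,12) for m in M]+[(0,0,61)]+[(60*np.cos(np.radians(150-30*k)),60*np.sin(np.radians(150-30*k)),122) for k in range(7)]:
    p=proj('top',np.array([v[0]+c*X-s_*Y,v[1]+s_*X+c*Y,Z]));cv2.circle(big,tuple(int(t) for t in (p-[210,150])*4),4,(0,0,255),1)
cv2.imwrite('pics/ov.png',big)
E
```

```text
[[228.76  259.753]
 [229.826 176.536]
 [347.487 178.045]
 [346.42  261.262]]
[[233 177]
 [229 259]
 [345 259]
 [344 178]]
[527.556 126.88    0.025] [ 1.  1.  1. -1. -1.  2. -1. -1.]
handle top [586.901 127.278 122.   ] hub [530.742 129.997  61.   ] hubscene [529.257 128.785  61.   ] handle scene [583.739 129.249 122.   ]
```

View pics/ov.png

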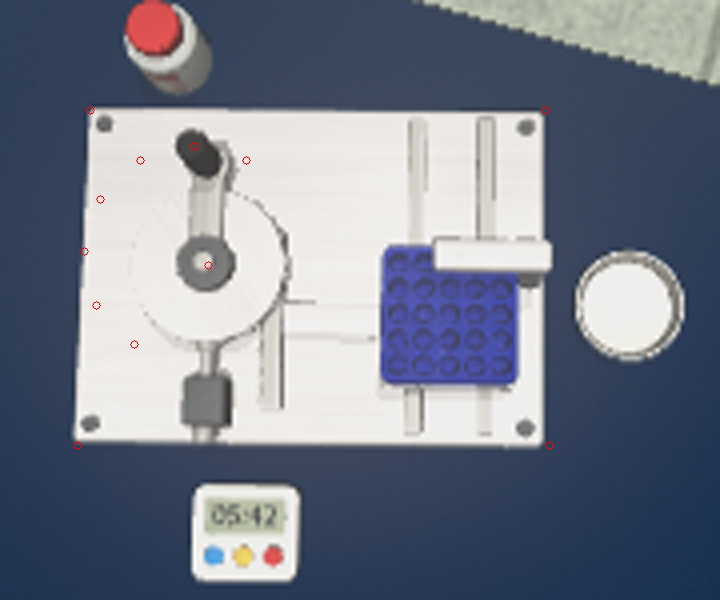

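The overlay fits: the axis is at about (528, 128), yaw is about 0.02, and the handle is in click 5 (direction about 0°) at about (588, 129). Next I move above it.

```bash
python3 -m jog '[[-0.034,0,0.036,0,0,0,0.0854],[-0.034,0,0.036,0,0,0,0.0854],[-0.034,0,0.036,0,0,0,0.0854],[-0.034,0,0.036,0,0,0,0.0854],[-0.034,0,0.036,0,0,0,0.0854],[-0.034,0,0.036,0,0,0,0.0854],[-0.034,0,0.036,0,0,0,0.0854],[-0.034,0,0.036,0,0,0,0.0854]]'
cat > st.py <<'E'
from h import *
import sys
o=env.get_obs();p=np.array(o['eef_pos']);R=np.array(o['eef_rot'])
print(round(o['clock'],2),'p',p,'j',np.array(o['joints']),'F',np.array(o['contact_force']),'w',round(o['grip_width']*85.4,1))
x=R[:,0];print('x heading',np.degrees(np.arctan2(x[1],x[0])),'y',R[:,1])
if len(sys.argv)>1:
    t=np.array([float(a) for a in sys.argv[1:4]]);print('tool shift',R.T@(t-p))
E
python3 st.py 588 129 200
```

```text
clock: 1.8
eef_pos: [401.2, -257.9, 229.4]
eef_rot: [[0.33, 0.001, 0.944], [-0.944, -0.009, 0.33], [0.009, -1.0, -0.002]]
contact_force: [0.4, 0.3, 0.3]
grip_width: 0.995
1.8 p [ 401.171 -257.882  229.437] j [ 0.491  0.383  0.022  1.993 -0.002  0.76  -0.722] F [0.404 0.271 0.334] w 84.9
x heading -70.70574390946008 y [ 0.001 -0.009 -1.   ]
tool shift [-303.668   26.171  304.219]
```

```bash
python3 -m jog '[[-0.035,0.0,0.035,0,0,0,0.055],[-0.035,0.0,0.035,0,0,0,0.055],[-0.035,0.0,0.035,0,0,0,0.055],[-0.035,0.0,0.035,0,0,0,0.055],[-0.035,0.0,0.035,0,0,0,0.055],[-0.035,0.0,0.035,0,0,0,0.055],[-0.035,0,0.035,0,0,0,0.055],[-0.035,0,0.035,0,0,0,0.055]]' >/dev/null
python3 -m jog '[[0,0,0,0,0.1,0,0.05],[0,0,0,0,0.1,0,0.05],[0,0,0,0,0.1,0,0.05],[0,0,0,0,0,0,0.05],[0,0,0,0,0,0,0.05],[0,0,0,0,0,0,0.05],[0,0,0,0,0,0,0.05],[0,0,0,0,0,0,0.05]]' >/dev/null
python3 st.py 588 129 200
python3 - <<'E'
from h import *
f=env.grab_frame('wrist');cv2.imwrite('pics/w1.png',f[:,:,::-1])
o=env.get_obs();k=env.get_calibration('wrist');T=np.array(k['tool_from_camera']);print(T)
W=np.eye(4);W[:3,:3]=o['eef_rot'];W[:3,3]=o['eef_pos'];C=np.linalg.inv(W@T)
for P in [(588,129,122),(588,129,62),(528,128,61)]:
    q=C[:3,:3]@P+C[:3,3];print(P,k['cx']+k['fx']*q[0]/q[2],k['cy']+k['fy']*q[1]/q[2])
E
```

```text
3.4 p [576.852 115.168 229.008] j [-0.29   0.536  0.063  1.71  -0.033  0.886 -1.74 ] F [-0.075 -0.097  0.752] w 49.6
x heading -87.35074895921524 y [ 0.012 -0.004 -1.   ]
tool shift [-13.445  29.075  11.442]
[[   1.       0.001    0.001    0.254]
 [  -0.      -0.32     0.948 -141.87 ]
 [   0.001   -0.948   -0.32    82.7  ]
 [   0.       0.       0.       1.   ]]
(588, 129, 122) 303.32664119903245 187.51617273802418
(588, 129, 62) 305.983733954823 172.4605017340465
(528, 128, 61) 305.14650168063116 224.21094983870654
```

View pics/w1.png

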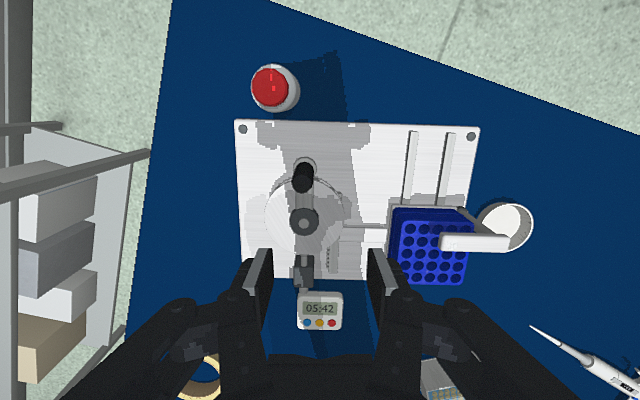

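The wrist view shows the handle at about (304,178) and the hub at (304,224). The predictions were (303..306, 172..187) and (305,224), so they agree. Next I centre over the handle and descend with the jaws around it at 50 mm.

```bash
python3 -m jog '[[-0.0135,0,0.011,0,0,0,0.05],[0,0,0,0,0,0,0.05],[0,0.04,0,0,0,0,0.05],[0,0.03,0,0,0,0,0.05],[0,0,0,0,0,0,0.05],[0,0,0,0,0,0,0.05],[0,0,0,0,0,0,0.05],[0,0,0,0,0,0,0.05]]' >/dev/null
python3 st.py 588 129 78
```

```text
4.25 p [589.811 125.737 161.903] j [-0.298  0.635  0.058  1.74  -0.037  0.752 -1.751] F [ 0.5   -1.439  0.528] w 50.0
x heading -87.42832053724005 y [ 0.017 -0.005 -1.   ]
tool shift [-3.812 83.843 -3.09 ]
```

```bash
python3 -m jog '[[-0.003,0.0,-0.001,0,0,0,0.05],[0,0.02,0,0,0,0,0.05],[0,0.02,0,0,0,0,0.05],[0,0.02,0,0,0,0,0.05],[0,0.02,0,0,0,0,0.05],[0,0,0,0,0,0,0.05],[0,0,0,0,0,0,0.04],[0,0,0,0,0,0,0.04]]' >/dev/null
python3 st.py 588 129 78;python3 - <<'E'
from h import *
f=env.grab_frame('wrist');cv2.imwrite('pics/w2.png',f[:,:,::-1])
E
```

```text
5.05 p [596.294 131.944  88.817] j [-0.298  0.74   0.048  1.783 -0.043  0.587 -1.753] F [ 0.604  0.302 -0.078] w 39.7
x heading -87.35433467228046 y [ 0.033  0.    -0.999]
tool shift [ 2.545 10.535 -8.775]
```

View pics/w2.png

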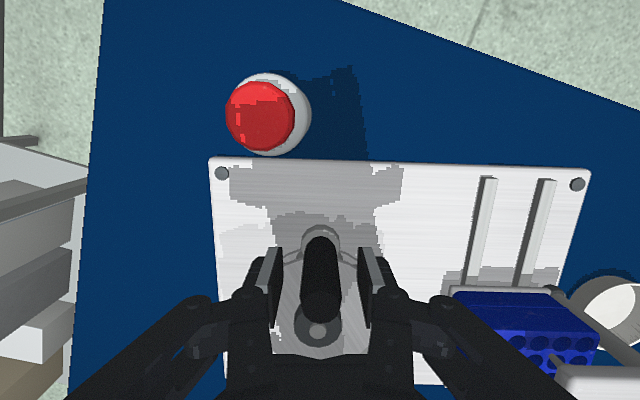

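The handle stands between the pads at about (320,280) with clearance on both sides. Next I correct radius and tilt, narrow the cage and sweep counter-clockwise.

```bash
python3 -m jog '[[0.0015,0.008,-0.0085,-0.03,0,0,0.032],[0,0,0,0,0,0,0.032],[-0.007,0,0,0,-0.12,0,0.032],[-0.007,0,-0.0004,0,-0.12,0,0.032],[-0.007,0,-0.0004,0,-0.12,0,0.032],[-0.007,0,-0.0004,0,-0.12,0,0.032],[-0.007,0,-0.0004,0,-0.12,0,0.032],[-0.007,0,-0.0004,0,-0.12,0,0.032]]' >/dev/null
cat >> st.py <<'E'
d=p[:2]-[528.5,128];a=np.degrees(np.arctan2(d[1],d[0]))-1.3;zh=np.degrees(np.arctan2(R[1,2],R[0,2]))-1.3
print('radius',np.hypot(*d),'angle(feeder)',a,'tool z heading',zh,'-> wy needed',-np.radians(a-zh))
E
python3 st.py
```

```text
5.9 p [581.68  131.674  82.145] j [-0.224  0.747 -0.113  1.794  0.21   0.615 -1.282] F [  9.627 -11.606  -5.958] w 32.0
x heading -45.91446618347349 y [ 0.012 -0.042 -0.999]
radius 53.307023423396295 angle(feeder) 2.6525792783763924 tool z heading 42.740263129233966 -> wy needed 0.6996620726960241
```

The tool turned but the dial held, because the short steps gave too little force. I will turn it part-way back and push with longer steps.

```bash
python3 -m jog '[[0.002,0.003,0.004,0,0.14,0,0.032],[0,0,0,0,0.14,0,0.032],[0,0,0,0,0.1,0,0.032],[0,0,0,0,0,0,0.032],[-0.014,0,0.004,0,0,0,0.032],[-0.014,0,0.004,0,0,0,0.032],[-0.016,0,0.004,0,0,0,0.032],[-0.016,0,0.004,0,0,0,0.032]]' >/dev/null
python3 st.py
```

```text
6.7 p [582.081 183.279  77.296] j [-0.393  0.77   0.015  1.752  0.079  0.629 -1.645] F [-1.585 -4.467  0.307] w 32.0
x heading -68.73443981153056 y [ 0.014 -0.055 -0.998]
radius 76.98539557405518 angle(feeder) 44.59375984914777 tool z heading 19.942013971330354 -> wy needed -0.4302541319328537
```

```bash
python3 - <<'E'
from h import *
f=env.grab_frame('wrist');cv2.imwrite('pics/w3.png',f[:,:,::-1])
E
```

```text
(no output)
```

View pics/w3.png

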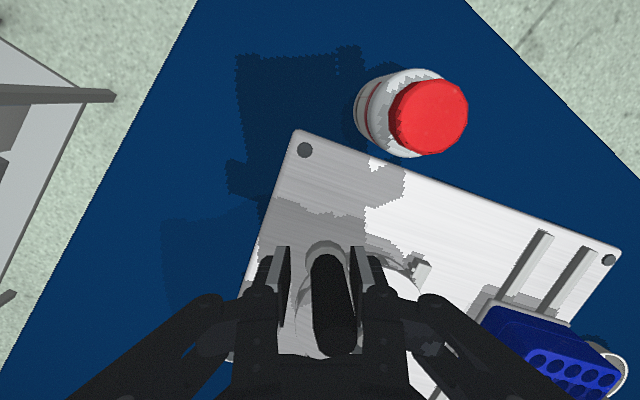

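The handle is still inside the cage, at about (335,300), resting on the right-hand pad.

```bash
python3 -m jog '[[-0.002,0,-0.010,-0.02,-0.14,0,0.032],[-0.002,0,-0.009,-0.02,-0.14,0,0.032],[-0.002,0,-0.003,0,-0.14,0,0.032],[-0.012,0,-0.002,0,-0.1,0,0.032],[-0.012,0,-0.002,0,-0.14,0,0.032],[-0.012,0,-0.002,0,-0.14,0,0.032],[-0.012,0,-0.002,0,-0.14,0,0.032],[0,0,0,0,0,0,0.032]]' >/dev/null
python3 st.py
```

```text
7.55 p [520.435 208.032  76.9  ] j [-0.316  0.74  -0.24   1.862  0.383  0.628 -1.019] F [1.492 0.333 0.079] w 32.3
x heading -11.584878301223837 y [-0.004 -0.071 -0.997]
radius 80.43757637250307 angle(feeder) 94.45407398869479 tool z heading 77.07415329322502 -> wy needed -0.3033368398714501
```

```bash
python3 -m jog '[[0,0,-0.012,0.04,-0.12,0,0.032],[-0.002,0,-0.012,0.03,-0.12,0,0.032],[-0.010,0,-0.004,0,-0.1,0,0.032],[-0.012,0,-0.004,0,-0.12,0,0.032],[-0.012,0,-0.004,0,-0.14,0,0.032],[0,0,0,0,0,0,0.032],[0,0,0,0,0,0,0.032],[0,0,0,0,0,0,0.032]]' >/dev/null
python3 st.py; python3 - <<'E'
from h import *
f=env.grab_frame('wrist');cv2.imwrite('pics/w4.png',f[:,:,::-1])
E
```

```text
8.35 p [500.757 193.609  81.922] j [-0.115  0.708 -0.442  1.999  0.571  0.498 -0.542] F [0.708 0.033 0.881] w 32.4
x heading 23.83861434356001 y [ 0.038  0.041 -0.998]
radius 71.23393716143723 angle(feeder) 111.62110721371968 tool z heading 112.60447853100024 -> wy needed 0.017163067256219536
```

View pics/w4.png

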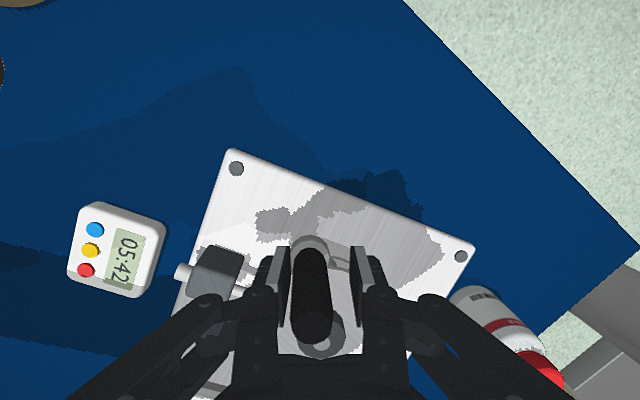

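The handle is caged at about (312,295) and free of load, in roughly the 120° click. One more click reaches the end.

```bash
python3 -m jog '[[-0.006,0,-0.009,-0.02,-0.1,0,0.032],[-0.010,0,-0.004,0,-0.12,0,0.032],[-0.012,0,-0.003,0,-0.14,0,0.032],[-0.012,0,-0.002,0,-0.14,0,0.032],[-0.012,0,-0.002,0,-0.14,0,0.032],[0,0,0,0,0,0,0.032],[0,0,0,0,0,0,0.032],[0,0,0,0,0,0,0.032]]' >/dev/null
python3 st.py
```

```text
9.2 p [483.727 159.944  81.61 ] j [ 0.019  0.703 -0.566  2.098  0.819  0.471 -0.094] F [-0.717 -0.181 -0.326] w 32.0
x heading 61.4029548511474 y [ 0.069  0.048 -0.996]
radius 55.00055885648898 angle(feeder) 143.19381497432028 tool z heading 149.94096870086202 -> wy needed 0.11776004766635847
```

```bash
python3 -m jog '[[-0.010,0,0.004,0,0,0,0.032],[-0.010,0,0.002,0,0,0,0.032],[-0.010,0,0,0,0,0,0.032],[-0.010,0,0,0,0,0,0.032],[0,0,0,0,0,0,0.032],[0,0,0,0,0,0,0.032],[0,0,0,0,0,0,0.032],[0,0,0,0,0,0,0.032]]'
python3 st.py; python3 - <<'E'
from h import *
f=env.grab_frame('wrist');cv2.imwrite('pics/w5.png',f[:,:,::-1])
f=env.grab_frame('top')[150:300,210:390];cv2.imwrite('pics/t5.png',cv2.resize(f,None,fx=4,fy=4,interpolation=cv2.INTER_CUBIC)[:,:,::-1])
E
```

```text
clock: 10.0
eef_pos: [477.3, 157.4, 84.8]
eef_rot: [[0.466, 0.107, -0.878], [0.873, 0.104, 0.476], [0.142, -0.989, -0.045]]
contact_force: [2.4, 3.1, -1.6]
grip_width: 0.377
10.0 p [477.315 157.379  84.814] j [ 0.036  0.675 -0.538  2.164  0.876  0.352 -0.125] F [ 2.385  3.055 -1.645] w 32.2
x heading 61.899967570644144 y [ 0.107  0.104 -0.989]
radius 59.01773598334336 angle(feeder) 148.84517863105563 tool z heading 150.23052420735172 -> wy needed 0.024178841584305066
```

View pics/w5.png

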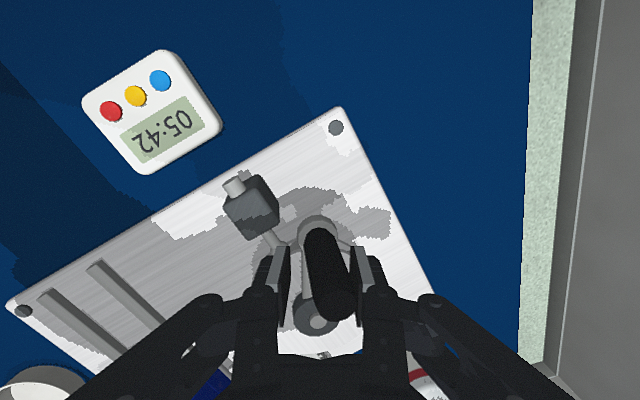

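View pics/t5.png

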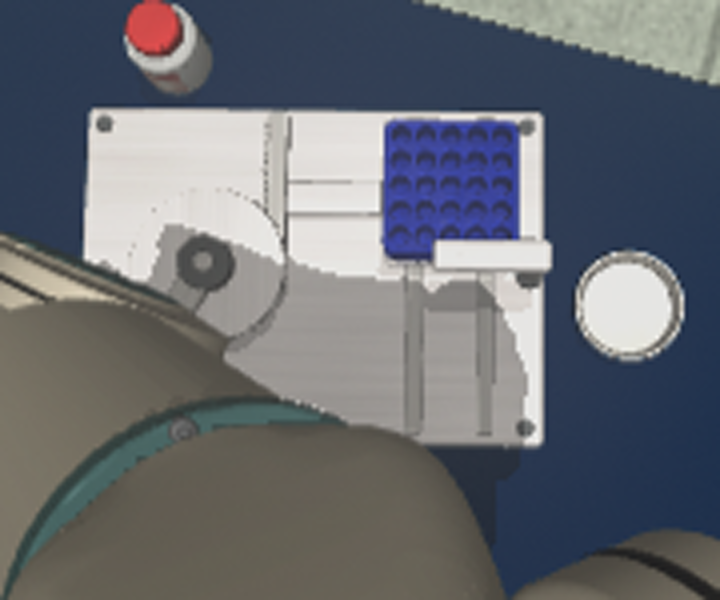

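The rack moved about 76 mm in total, which is 5 clicks, so the dial is at the first click position. The rack's edge in the top image makes a good gauge. Next I untilt the tool and turn clockwise.

```bash
cat > gauge.py <<'E'
from h import *
def edge(im):  # im BGR full top
    s=im[150:300,304:317].astype(int);m=(s[:,:,0]>s[:,:,2]+60)&(s[:,:,0]>110)
    r=np.where(m.sum(1)>6)[0]+150;return r.min(),r.max(),r.mean()
if __name__=='__main__':
    f=env.grab_frame('top')[:,:,::-1];a=edge(cv2.imread('pics/top1.png'));b=edge(f);print('click5',a,'now',b)
E
python3 gauge.py
python3 -m jog '[[0.004,0,0,0.03,0,0.08,0.032],[0.003,0,0,0.01,0,0.06,0.032],[0,0,0,0,0,0,0.032],[0,0,0,0,0,0,0.032],[0,0,0,0,0,0,0.032],[0,0,0,0,0,0,0.032],[0,0,0,0,0,0,0.032],[0,0,0,0,0,0,0.032]]'>/dev/null
python3 st.py;python3 gauge.py
```

```text
click5 (np.int64(212), np.int64(244), np.float64(229.11111111111111)) now (np.int64(180), np.int64(212), np.float64(197.16))
10.95 p [474.073 154.885  83.927] j [ 0.032  0.729 -0.625  2.04   0.749  0.626 -0.039] F [ 0.078  1.282 -1.027] w 31.9
x heading 61.52094632095138 y [-0.006 -0.013 -1.   ]
radius 60.70479625356178 angle(feeder) 152.41231588837312 tool z heading 150.22187891991388 -> wy needed -0.03823033715701689
click5 (np.int64(212), np.int64(244), np.float64(229.11111111111111)) now (np.int64(181), np.int64(209), np.float64(195.4))
```

```bash
python3 -m jog '[[0.010,0,0,0,0.04,0,0.032],[0.012,0,-0.002,0,0.13,0,0.032],[0.012,0,-0.003,0,0.14,0,0.032],[0.012,0,-0.003,0,0.14,0,0.032],[0.010,0,-0.003,0,0.12,0,0.032],[0,0,0,0,0,0,0.032],[0,0,0,0,0,0,0.032],[0,0,0,0,0,0,0.032]]'>/dev/null
python3 st.py;python3 gauge.py
```

```text
11.8 p [506.122 179.488  80.288] j [-0.099  0.748 -0.48   1.914  0.567  0.664 -0.464] F [ 0.09  -0.062  0.352] w 31.9
x heading 27.39791090626462 y [-0.029 -0.035 -0.999]
radius 56.14032835170495 angle(feeder) 112.19077416757236 tool z heading 116.14109601963266 -> wy needed 0.06894612283193255
click5 (np.int64(212), np.int64(244), np.float64(229.11111111111111)) now (np.int64(187), np.int64(206), np.float64(197.21428571428572))
```

```bash
python3 -m jog '[[0.010,0,0.002,0,0.12,0,0.032],[0.012,0,0,0,0.13,0,0.032],[0.012,0,-0.003,0,0.14,0,0.032],[0.008,0,-0.003,0,0.12,0,0.032],[0,0,0,0,0,0,0.032],[0,0,0,0,0,0,0.032],[0,0,0,0,0,0,0.032],[0,0,0,0,0,0,0.032]]'>/dev/null
python3 st.py;python3 gauge.py
```

```text
12.65 p [533.942 181.044  77.221] j [-0.174  0.767 -0.348  1.817  0.409  0.701 -0.815] F [-1.135  0.786 -0.194] w 32.1
x heading -2.8274190807616506 y [-0.053 -0.048 -0.997]
radius 53.32210767395226 angle(feeder) 82.84267307875336 tool z heading 86.0184403678673 -> wy needed 0.05542759547217284
click5 (np.int64(212), np.int64(244), np.float64(229.11111111111111)) now (np.int64(193), np.int64(225), np.float64(210.36363636363637))
```

```bash
python3 -m jog '[[0.010,-0.003,0.005,0.04,0.12,-0.05,0.032],[0.012,0,0.001,0,0.13,0,0.032],[0.012,0,-0.003,0,0.14,0,0.032],[0.008,0,-0.003,0,0.12,0,0.032],[0,0,0,0,0,0,0.032],[0,0,0,0,0,0,0.032],[0,0,0,0,0,0,0.032],[0,0,0,0,0,0,0.032]]'>/dev/null
python3 st.py;python3 gauge.py
```

```text
13.5 p [559.996 171.642  76.931] j [-0.216  0.759 -0.215  1.797  0.262  0.64  -1.161] F [-1.782  0.871  1.017] w 32.0
x heading -32.76618692934668 y [-0.022 -0.017 -1.   ]
radius 53.82017601543887 angle(feeder) 52.88294104663495 tool z heading 55.94760794879267 -> wy needed 0.05348852791954722
click5 (np.int64(212), np.int64(244), np.float64(229.11111111111111)) now (np.int64(199), np.int64(231), np.float64(216.16))
```

Each call gives one click, and the dial is now in click 3. One more.

```bash
python3 -m jog '[[0.010,-0.003,0.005,0.01,0.12,-0.02,0.032],[0.012,0,0.001,0,0.13,0,0.032],[0.012,0,-0.003,0,0.14,0,0.032],[0.008,0,-0.003,0,0.12,0,0.032],[0,0,0,0,0,0,0.032],[0,0,0,0,0,0,0.032],[0,0,0,0,0,0,0.032],[0,0,0,0,0,0,0.032]]'>/dev/null
python3 st.py;python3 gauge.py; python3 - <<'E'
from h import *
f=env.grab_frame('wrist');cv2.imwrite('pics/w6.png',f[:,:,::-1])
E
```

```text
14.35 p [579.987 152.717  77.963] j [-0.259  0.763 -0.08   1.766  0.104  0.636 -1.494] F [-1.977  1.53   1.532] w 31.9
x heading -62.59029405763602 y [-0.016 -0.012 -1.   ]
radius 57.11204872738071 angle(feeder) 24.343997241400054 tool z heading 26.10548111682281 -> wy needed 0.030743693346916696
click5 (np.int64(212), np.int64(244), np.float64(229.11111111111111)) now (np.int64(206), np.int64(238), np.float64(223.62962962962962))
```

View pics/w6.png

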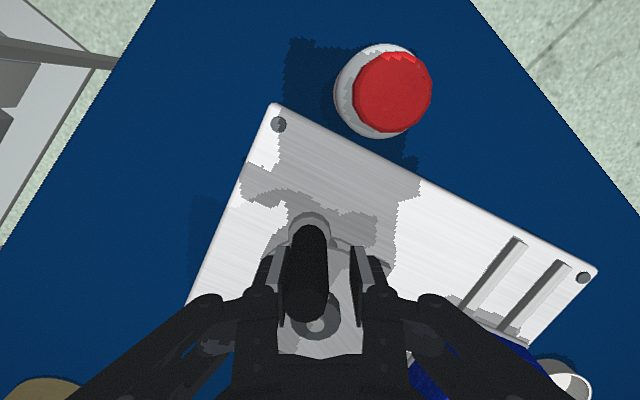

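The gauge reads 206, which is click 4, and the handle lies lightly against the left pad at about (307,270). I will centre the tool, open and lift away.

```bash
python3 -m jog '[[-0.004,0,0,0,0,0,0.045],[0,0,0,0,0,0,0.05],[0,0,0,0,0,0,0.05],[0,-0.02,0,0,0,0,0.05],[0,-0.03,0,0,0,0,0.05],[0,-0.04,0,0,0,0,0.05],[0,-0.04,0,0,0,0,0.05],[0,-0.03,0,0,0,0,0.05]]'>/dev/null
python3 -m jog '[[0,0,-0.04,0,0,0,0.05],[0,0,-0.04,0,0,0,0.05],[0,0,-0.04,0,0,0,0.05],[0,0,0,0,0,0,0.05],[0,0,0,0,0,0,0.05],[0,0,0,0,0,0,0.05],[0,0,0,0,0,0,0.05],[0,0,0,0,0,0,0.05]]'>/dev/null
python3 st.py;python3 gauge.py; python3 - <<'E'
from h import *
f=env.grab_frame('top')[150:300,210:390];big=cv2.resize(f,None,fx=4,fy=4,interpolation=cv2.INTER_CUBIC)[:,:,::-1].copy()
a=np.radians(31.3)
for P in [(528.5,128,61),(528.5+60*np.cos(a),128+60*np.sin(a),122)]:
    p=proj('top',np.array(P));cv2.circle(big,tuple(int(t) for t in (p-[210,150])*4),4,(0,0,255),1)
cv2.imwrite('pics/t6.png',big)
E
```

```text
16.05 p [476.054  98.792 247.46 ] j [-0.197  0.381 -0.102  1.932  0.068  0.843 -1.434] F [ 0.096 -0.012 -0.464] w 50.1
x heading -62.800563223216315 y [-0.006 -0.015 -1.   ]
radius 60.03083966172471 angle(feeder) -152.18548314839953 tool z heading 25.891570351273632 -> wy needed 3.1080309058193873
click5 (np.int64(212), np.int64(244), np.float64(229.11111111111111)) now (np.int64(206), np.int64(238), np.float64(223.30769230769232))
```

View pics/t6.png

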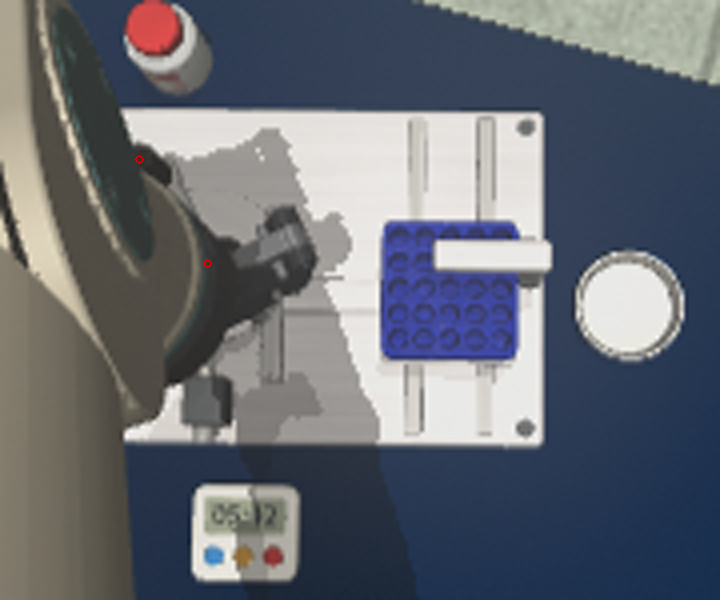

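The rack sits exactly one click from where it started (click 5). The handle is at the predicted 30° spot, about (145,160), and the timer, dish and bottle have not moved. I am handing in.

```bash
python3 -c "
from cell import env
env.close_job()"
```

```text
the job is handed in; nothing more can be done
```

The feeder is set to the fourth row, and the job was handed in at about 16 s of the 72 s allowed. I wound the dial from click 5 back to the end stop and held it there. I then turned it clockwise four clicks, one click per move, and lifted the arm clear. I loosely caged the handle between the fingers instead of pushing it with shut fingers.

- **Dial position:** I read this from the rack's upper edge in the top camera. The edge was at row 212 at the start (click 5), 180–181 at the end stop, then 187, 193, 199 and 206. One click is about 6.4 rows, so 206 is the fourth click. It still read 206 after release. The handle also appeared at the position predicted for click 4, though the arm partly hid it in that last picture.
- **Contact:** The last force readings were about 0 N with the gripper 247 mm up. The arm was kept away from the rack and carriage throughout.
- **Loose items:** The timer, dish and bottle look unmoved in the last top picture.
- **What went wrong on the way:** My first sweep was too gentle. The tool twisted around the handle without turning the dial, pressing with about 16 N, so I turned it part-way back and used longer steps. Pushing against the end stop also tilted the tool slightly, and I corrected that before turning clockwise.

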